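# Stand up a sight-glass slab and hold it over the inspection lamp

## Robot

A 6-joint arm with a two-finger parallel gripper is mounted at the origin on the work surface. World frame = base frame: x ahead of the robot, y to its left, z up, the work surface at z = 0. Lengths are in m, angles in rad, forces in N, time in s.
With the tool pointing down it reaches from about 0.35 to 0.975 m from the base axis. Payload 7.1 kg.
Tool frame: the origin (TCP) lies midway between the tips of the shut fingers; the grasp point (between the pads) lies 19 mm behind it; z points along the fingers, x is the direction in which the jaws open and shut, and the axes are right-handed (so a half turn about z gives the same grasp; the last joint's range is limited). The gripper opens to 88 mm and grips with 3 to 60 N. Pads are 20 mm wide; open, the fingers measure 115 mm over their backs; the gripper's body (75 mm by 178 mm) begins 61 mm behind the grasp point.
Start: joints at [1.323, 0.423, 1.63, -0, 1.089, -0.019], TCP at [0.142, 0.609, 0.223] pointing down, gripper open.
Joint ranges: [-3, 3], [-0.9, 2.11], [0.09, 2.58], [-1.31, 4.45], [0.11, 2.69], [-2.54, 2.54]. Speed limits (rad/s): [2.39, 2.39, 3.01, 3.14, 3.14, 3.14].

## Interface

Orientations are given as a unit quaternion [w, x, y, z].
In Python, from station import move_pose, movel, movej, command_gripper, wait, inverse_kinematics, read_camera, camera_info, MotionError, job_done, get_time, get_joint_pos, get_qvel, get_effort, get_tcp_pos, get_ee_rot, get_ft_force, get_ft_torque, get_grip_width gives the robot as it stands. Calls block until the motion is done:
- move_pose(position, orientation): joint-space move of the TCP to a pose.
- movel(position, frame=None, v=0.15, until_force=None): straight line of the TCP; frame=None keeps the orientation; v is the mean speed in m/s. With until_force (N) it stops when the force on the tool has changed by that much, and returns True; else False.
- movej(angles): joint-space move.
- command_gripper(opening): opening from 0.0 (shut) to 1.0 (fully open); the grip force is fixed at half the most; returns when the fingers have stopped.
- wait(seconds).
- inverse_kinematics(position, orientation): joint angles nearest the present ones, or None.
- read_camera(name): name is "scene" or "top"; returns the picture (420x560x3 uint8, red, green, blue); there is no depth.
- camera_info(name): a dict with "intrinsics" (3x3 intrinsics, pixels), "dist" ([k1, k2, p1, p2, k3] as OpenCV has them; the pictures are not rectified), "T" (4x4, takes a point from camera to world coordinates). Camera axes: x right, y up, looking along -z (the intrinsics and any distortion apply to the point x, -y, -z); pixel columns grow to the right and rows downward; lengths in m; the calibration is good to about 2 mm. A picture is of the moment at which its call begins. camera_info takes no time and is no camera call.
A pose or a line that the arm cannot do raises MotionError and nothing moves.
- job_done(): hands the job in, once; it reports no verdict.
Readings, each from a call of its own:
- get_time(): time.
- get_joint_pos(): joint angles.
- get_qvel(): joint speeds.
- get_effort(): joint torques, N m.
- get_tcp_pos(): TCP position.
- get_ee_rot(): TCP orientation.
- get_ft_force(): force on the tool from outside, world axes, zero at the start.
- get_ft_torque(): the same for the moment, N m.
- get_grip_width(): opening from 0.0 (shut) to 1.0 (fully open).
Only numpy, scipy, OpenCV 4.12 (cv2) and the standard library are available. Lean on these libraries where they do the work, as an engineer would, in place of code of your own. Each camera call takes 0.05 s, during which the arm holds its last target. There are 200 camera calls.

## Task

Stand the aqua glass slab up on one of its short edges on the cork pad and let go of it so that it stands by itself. Then pick it up and finish holding it in the air, still, upright and level, about 6 cm clear above the middle of the inspection lamp's lit window, with the slab's width running along the window's long side. The program ends while the gripper still holds the slab there; leave the other things on the bench where they are.

Things in the scene. Friction and masses are not known exactly. Their poses are not given: they have to be found in the camera images.
- slab_mid (a point): centre of the loose aqua-tinted glass slab, a rigid rectangular plate 120 mm long (its x axis) x 60 mm wide (its y axis) x 25 mm thick (its z axis), 0.36 to 0.54 kg. It starts lying flat on the cork pad (z up). Stood on a short edge it is 120 mm high on a 60 x 25 mm foot, its x axis vertical (either end may be down). Held with a light grip (5 N) by its two long sides near one end, it swings down between the fingers by its own weight when that end is raised.
- pad: fixed cork pad, 200 (x) x 180 (y) x 6 mm thick, flat on the bench; origin at the centre of its underside, so its top is 6 mm above the origin
- window (a point): centre of the lit window, on the flat top (50 mm above the bench) of the inspection lamp, a fixed white box 150 (x) x 200 (y) x 50 mm high. The glowing window is 44 mm along x and 112 mm along y: its long side runs along y. z is up.
- beaker: bystander: clear glass beaker 68 mm wide, 85 mm high, at the back; origin at the centre of its underside
- jar: bystander: amber jar with white cap, 60 mm wide, 85 mm high, at the back; origin at the centre of its underside
- tape: bystander: yellow tape ring 72 mm wide, 19 mm high, lying in the middle of the bench; origin at the centre of its underside
- fitting: bystander: white hose fitting 28 mm wide, 40 mm high, standing in the middle of the bench; origin at the centre of its underside
- brush: bystander: hand brush with wooden handle, lying at the back
- gauge: bystander: steel gauge block 60 x 30 x 12 mm lying at the back; origin at the centre of its underside
Mind the look-alikes: they are no part of the job. What is shaped like the part that bears slab_mid but orange is not meant.

How it is judged:
By the outcome, as a careful person would: the job done as asked, in the order asked, and still so for the second after the job is handed in, while the arm keeps its last pose, push and grip.
It also fails if it takes over 64 s, if anything falls off the work surface, if the arm or the gripper's body presses on something with over 40 N, if the wrist force passes 120 N, or if a joint passes its speed limit or range.

## Working session

There is one attempt and no reset: what is moved stays moved. The work goes in short steps, each a Python script; the robot and the scene stay as the last script left them, time stands still between calls to the robot, and variables do not carry over. Pictures are saved under pics/ and viewed, about 8 in all and at most 12, crops included, and the job is handed in when it is done.

```bash
mkdir -p pics; ls; python3 - <<'E'
from station import *
import cv2,numpy as np
np.set_printoptions(precision=4,suppress=True)
for n in("scene","top"):
    im=read_camera(n); cv2.imwrite(f"pics/{n}0.png",cv2.resize(im[:,:,::-1],None,fx=1.4,fy=1.4,interpolation=cv2.INTER_CUBIC))
    np.save(n+"0.npy",im); c=camera_info(n); print(n,c["intrinsics"],c["dist"],c["T"])
print(get_time(),get_ee_rot())
E
```

```text
pics
scene [[455.5134   0.     279.1116]
 [  0.     455.5134 206.4406]
 [  0.       0.       1.    ]] [0.0446 0.     0.     0.     0.    ] [[-0.2296 -0.7246  0.6498  1.2657]
 [ 0.9732 -0.1788  0.1445  0.219 ]
 [ 0.0115  0.6655  0.7463  0.8899]
 [ 0.      0.      0.      1.    ]]
top [[492.5441   0.     278.2481]
 [  0.     492.5441 204.0332]
 [  0.       0.       1.    ]] [-0.0112  0.      0.      0.      0.    ] [[ 0.0047  0.9949 -0.1011  0.4048]
 [-0.9998  0.0029 -0.0177  0.0534]
 [-0.0174  0.1012  0.9947  1.3941]
 [ 0.      0.      0.      1.    ]]
0.1 [ 0.0004  0.7832  0.6218 -0.0006]
```

View pics/top0.png

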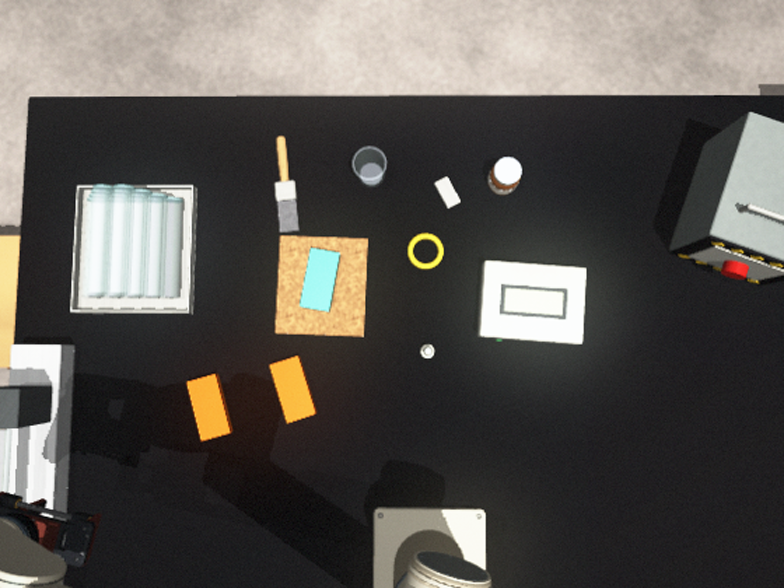

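View pics/scene0.png

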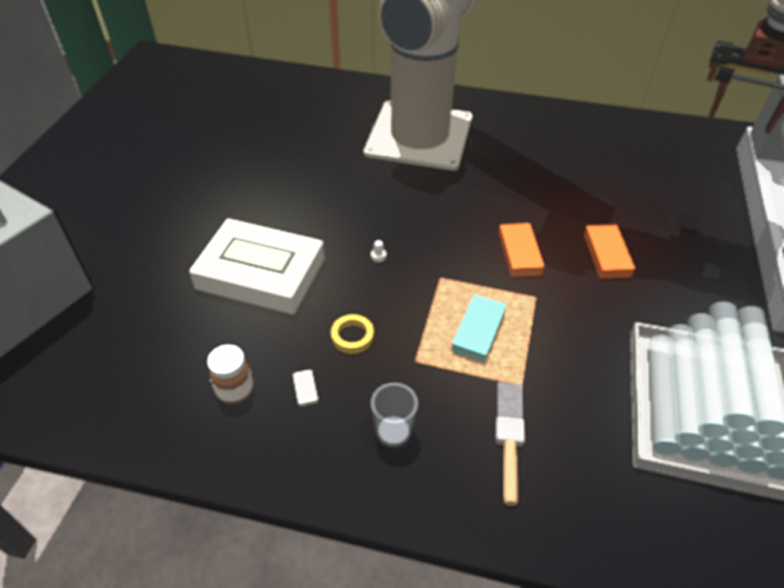

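Top view (1.4× picture): the aqua slab lies on the cork pad at (320,280). It could be confused with the orange slabs at (293,390) and (209,407), or the pale tubes in the tray at (130,240). I choose the aqua slab on cork. The lamp window is at (533,302). The scene view agrees, with the slab at (480,327).

```bash
cat > h.py <<'E'
from station import *
import cv2,numpy as np
from scipy.spatial.transform import Rotation as R
np.set_printoptions(precision=4,suppress=True)
def ray(n,px):
    c=camera_info(n); p=cv2.undistortPoints(np.array(px,float).reshape(-1,1,2),c["intrinsics"],np.array(c["dist"])).reshape(-1,2)
    d=np.c_[p[:,0],-p[:,1],-np.ones(len(p))]@c["T"][:3,:3].T
    return c["T"][:3,3],d
def cast(n,px,z):
    o,d=ray(n,px); return o+d*((z-o[2])/d[:,2])[:,None]
def tri(pa,pb):
    A=[];b=[]
    for n,p in(("scene",pa),("top",pb)):
        o,d=ray(n,[p]); d=d[0]/np.linalg.norm(d[0]); M=np.eye(3)-np.outer(d,d); A.append(M); b.append(M@o)
    return np.linalg.lstsq(np.vstack(A),np.hstack(b),rcond=None)[0]
def mask(im,lo,hi):
    m=cv2.inRange(cv2.cvtColor(im,cv2.COLOR_RGB2HSV),lo,hi)
    return m
def biggest(m,near=None):
    cs=cv2.findContours(m,cv2.RETR_EXTERNAL,cv2.CHAIN_APPROX_NONE)[0]
    return max(cs,key=cv2.contourArea)
AQUA=((80,70,60),(98,255,255))
def quat(Rm):
    q=R.from_matrix(Rm).as_quat(); return [q[3],q[0],q[1],q[2]]
E
python3 - <<'E'
from h import *
t=np.load("top0.npy"); s=np.load("scene0.npy")
ct=biggest(mask(t,*AQUA)); cs=biggest(mask(s,*AQUA))
print("area",cv2.contourArea(ct),cv2.contourArea(cs))
# top contour cast onto top-face plane
P=cast("top",ct[:,0],0.031)[:,:2].astype(np.float32)*1000
r=cv2.minAreaRect(P); print("slab",r)
b=cv2.boxPoints(r); print(b)
# pad
cp=biggest(mask(t,(8,60,80),(22,200,255))&np.pad(np.full((110,80),255,np.uint8),((155,155),(190,290))))
print("pad",cv2.minAreaRect(cast("top",cp[:,0],0.006)[:,:2].astype(np.float32)*1000))
# lamp top
g=t[150:260,320:440]; lum=g.min(2); m=(lum>150).astype(np.uint8)*255
cs_,h=cv2.findContours(m,cv2.RETR_CCOMP,cv2.CHAIN_APPROX_NONE)
for c in cs_:
    if cv2.contourArea(c)>200:
        print("lamp",cv2.contourArea(c),cv2.minAreaRect(cast("top",c[:,0]+[320,150],0.05)[:,:2].astype(np.float32)*1000))
a=t[160:240,180:270,::-1]; b2=t[170:260,325:435,::-1]; c2=s[200:275,290:390,::-1]
f=lambda x:cv2.resize(x,(400,300),interpolation=cv2.INTER_CUBIC)
cv2.imwrite("pics/crop1.png",np.hstack([cv2.resize(x,(260,240),interpolation=cv2.INTER_CUBIC) for x in(a,b2,c2)]))
E
```

```text
area 842.0 286.5
slab ((556.5343627929688, 218.08529663085938), (59.67605209350586, 119.19184112548828), 80.27070617675781)
[[492.7532 198.7477]
 [610.2307 178.6051]
 [620.3156 237.4229]
 [502.838  257.5655]]
pad ((546.801513671875, 217.63186645507812), (182.451416015625, 202.47357177734375), 88.09272003173828)
lamp 704.5 ((512.452392578125, -202.4915771484375), (116.42842102050781, 48.76620101928711), 85.77495574951172)
lamp 3907.0 ((511.66278076171875, -201.95614624023438), (199.76315307617188, 150.41787719726562), 85.7104263305664)
lamp 1037.0 ((512.3949584960938, -201.9547882080078), (132.24635314941406, 63.22361373901367), 85.54960632324219)
```

View pics/crop1.png

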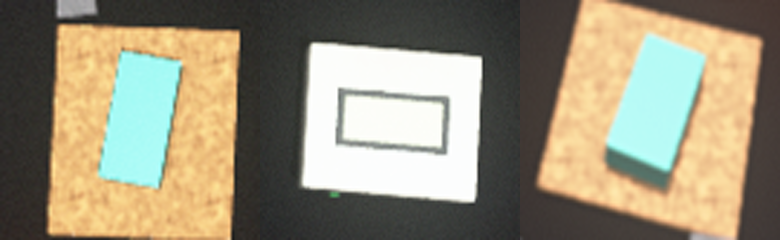

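Sizes match: the slab measures 59.7×119.2 mm (given 60×120) and the lamp 199.8×150.4 mm (given 200×150). The crop confirms the aqua slab lying flat on the cork and the window centred on the lamp. Next I plan the grasp and check IK.

```bash
cat >> h.py <<'E'
Z=np.array([0,0,1.]); C0=np.array([.5565,.2181,.0185]); th=np.radians(-9.73)
u=np.array([np.cos(th),np.sin(th),0]); w=np.cross(Z,u)
a=np.radians(25); s=.015; sg=1
def tcp(C,phi,zt_off=0.,tcpz=.0125):
    """TCP pose for the slab centre at C, slab tipped up by phi about -w"""
    zt=-np.cos(a)*Z-np.sin(a)*u; xt=sg*w; R0=np.c_[xt,np.cross(zt,xt),zt]
    G=s*u+Z*(tcpz+.019*np.cos(a)-.0185); p=G+.019*zt
    Q=R.from_rotvec(-phi*w).as_matrix()
    return C+Q@p, quat(Q@R0)
E
python3 - <<'E'
import h; from h import *
for sg in(1,-1):
    h.sg=sg
    for C,ph in((C0+.12*Z,0),(C0,0),(C0+.1*Z,0),(C0+.1*Z,45),(np.array([.55,.218,.12]),90),(np.array([.55,.218,.066]),90)):
        p,q=tcp(C,np.radians(ph)); print(sg,ph,p,np.array(q),inverse_kinematics(p,q))
E
```

```text
1 0 [0.5634 0.2169 0.1325] [-0.1655  0.7464  0.6293 -0.1395] [ 0.2577  0.6904  1.4682  0.1792  1.3872 -1.2122]
1 0 [0.5634 0.2169 0.0125] [-0.1655  0.7464  0.6293 -0.1395] [ 0.2577  0.8488  1.486   0.1881  1.214  -1.2456]
1 0 [0.5634 0.2169 0.1125] [-0.1655  0.7464  0.6293 -0.1395] [ 0.2577  0.715   1.4748  0.1803  1.3565 -1.2179]
1 45 [0.5655 0.2165 0.1192] [0.1328 0.7529 0.6348 0.1119] [ 0.4473  0.4511  1.9457 -0.4297  0.4951 -0.5994]
1 90 [0.5559 0.217  0.127 ] [0.4108 0.6448 0.5436 0.3463] [0.7271 0.686  2.2406 4.1339 1.008  1.3724]
1 90 [0.5559 0.217  0.073 ] [0.4108 0.6448 0.5436 0.3463] [0.7271 0.8262 2.2173 4.0777 1.0747 1.4837]
-1 0 [0.5634 0.2169 0.1325] [-0.1395 -0.6293  0.7464  0.1655] [0.2577 0.6904 1.4682 0.1792 1.3872 1.9294]
-1 0 [0.5634 0.2169 0.0125] [-0.1395 -0.6293  0.7464  0.1655] [0.2577 0.8488 1.486  0.1881 1.214  1.896 ]
-1 0 [0.5634 0.2169 0.1125] [-0.1395 -0.6293  0.7464  0.1655] [0.2577 0.715  1.4748 0.1803 1.3565 1.9237]
-1 45 [0.5655 0.2165 0.1192] [ 0.1119 -0.6348  0.7529 -0.1328] None
-1 90 [0.5559 0.217  0.127 ] [ 0.3463 -0.5436  0.6448 -0.4108] [ 0.7271  0.686   2.2406  4.1339  1.008  -1.7692]
-1 90 [0.5559 0.217  0.073 ] [ 0.3463 -0.5436  0.6448 -0.4108] [ 0.7271  0.8262  2.2173  4.0777  1.0747 -1.6579]
```

```bash
python3 - <<'E'
import h; from h import *
h.th+=np.pi; h.u=-u; h.w=-w
for sg in(1,-1):
  for A in(25,35):
    h.sg=sg;h.a=np.radians(A)
    for C,ph in((C0,0),(C0+.1*Z,0),(C0+.1*Z,45),(np.array([.53,.218,.12]),90),(np.array([.53,.218,.066]),90)):
        p,q=tcp(C,np.radians(ph)); print(sg,A,ph,p,inverse_kinematics(p,q))
t=np.load("top0.npy")
print("beaker,brush tip,gauge",cast("top",np.array([[370,175],[288,232],[288,185],[447,192]])/1.4,0.01))
E
```

```text
1 25 0 [0.5496 0.2193 0.0125] None
1 25 0 [0.5496 0.2193 0.1125] None
1 25 45 [0.5475 0.2197 0.1192] [0.2827 0.6469 1.5633 0.1582 1.2514 1.9493]
1 25 90 [0.5241 0.219  0.127 ] [0.1966 1.0121 1.2025 0.3665 2.0076 1.8925]
1 25 90 [0.5241 0.219  0.073 ] [0.1966 1.0846 1.1862 0.3578 1.955  1.8708]
1 35 0 [0.5525 0.2188 0.0125] [ 0.5565  0.6865  2.102   4.4094  0.4106 -2.1839]
1 35 0 [0.5525 0.2188 0.1125] None
1 35 45 [0.5495 0.2193 0.1172] [0.3171 0.5761 1.6667 0.0935 1.0553 2.0052]
1 35 90 [0.5241 0.219  0.1241] [0.2088 0.924  1.2818 0.3201 1.8468 1.8852]
1 35 90 [0.5241 0.219  0.0701] [0.2088 0.9951 1.2743 0.3151 1.7863 1.8647]
-1 25 0 [0.5496 0.2193 0.0125] [ 0.4964  0.646   2.0355 -1.1895  0.2853  0.2234]
-1 25 0 [0.5496 0.2193 0.1125] [ 0.4964  0.4459  2.0219 -0.7069  0.4139 -0.2881]
-1 25 45 [0.5475 0.2197 0.1192] [ 0.2827  0.6469  1.5633  0.1582  1.2514 -1.1923]
-1 25 90 [0.5241 0.219  0.127 ] [ 0.1966  1.0121  1.2025  0.3665  2.0076 -1.2491]
-1 25 90 [0.5241 0.219  0.073 ] [ 0.1966  1.0846  1.1862  0.3578  1.955  -1.2708]
-1 35 0 [0.5525 0.2188 0.0125] [0.5565 0.6865 2.102  4.4094 0.4106 0.9577]
-1 35 0 [0.5525 0.2188 0.1125] None
-1 35 45 [0.5495 0.2193 0.1172] [ 0.3171  0.5761  1.6667  0.0935  1.0553 -1.1364]
-1 35 90 [0.5241 0.219  0.1241] [ 0.2088  0.924   1.2818  0.3201  1.8468 -1.2564]
-1 35 90 [0.5241 0.219  0.0701] [ 0.2088  0.9951  1.2743  0.3151  1.7863 -1.2769]
beaker,brush tip,gauge [[ 0.7737  0.1193  0.01  ]
 [ 0.6549  0.2858  0.01  ]
 [ 0.7527  0.2878  0.01  ]
 [ 0.7382 -0.0384  0.01  ]]
```

Tipping so that the slab's near end goes up stays in one wrist branch. I use a 20° lean and stand it with a yaw that keeps the wrist away from the beaker.

```bash
cat >> h.py <<'E'
u,w=-u,-w; a=np.radians(20); sg=-1
_t=tcp
def tcp(C,phi,yaw=0,**k):
    p,q=_t(np.zeros(3),np.radians(phi),**k); Y=R.from_rotvec(np.radians(yaw)*Z)
    return C+Y.apply(p), quat((Y*R.from_quat([q[1],q[2],q[3],q[0]])).as_matrix())
CS=np.array([.525,.212,.066])
E
cat > plan.py <<'E'
from h import *
for C,ph,y in((C0+.1*Z,0,0),(C0,0,0),(C0+.1*Z,0,0),(C0+.1*Z,45,12),(CS+.05*Z,90,25),(CS,90,25)):
    p,q=tcp(C,ph,y); print(ph,p,inverse_kinematics(p,q))
E
python3 plan.py; python3 - <<'E'
from h import *
p,q=tcp(C0+.1*Z,0); move_pose(p,q)
p,q=tcp(C0,0); print(movel(p,v=.06,until_force=8), get_tcp_pos(),p)
np.save("top1.npy",read_camera("top")); 
im=read_camera("scene"); cv2.imwrite("pics/s1.png",cv2.resize(im[130:330,200:466,::-1],None,fx=3,fy=3,interpolation=cv2.INTER_CUBIC)); print(get_time(),get_ft_force())
E
```

```text
0 [0.5481 0.2195 0.1125] [ 0.4677  0.4469  1.9788 -0.4615  0.4748 -0.5464]
0 [0.5481 0.2195 0.0125] [ 0.4677  0.6375  1.9965 -0.7544  0.3018 -0.2314]
0 [0.5481 0.2195 0.1125] [ 0.4677  0.4469  1.9788 -0.4615  0.4748 -0.5464]
45 [0.5463 0.2177 0.1203] [ 0.3013  0.6971  1.4892  0.1116  1.3797 -1.3539]
90 [0.5192 0.2104 0.1245] [ 0.3305  1.088   1.0987  0.0731  2.1747 -1.5073]
90 [0.5192 0.2104 0.0745] [ 0.3305  1.1551  1.0783  0.0709  2.1282 -1.5113]
False [0.5483 0.2197 0.0128] [0.5481 0.2195 0.0125]
4.0583 [-0.1223  0.1916 -0.0267]
```

View pics/s1.png

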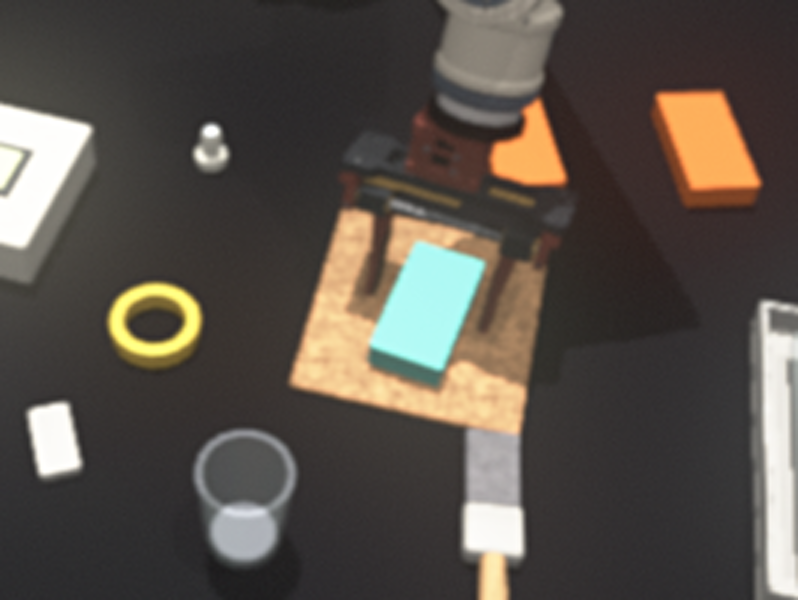

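The fingers straddle the slab with gaps on both sides, tips at about (370,290) and (485,330). I close and lift.

```bash
python3 - <<'E'
from h import *
command_gripper(0.3); print("w",get_grip_width()*88, get_ft_force())
for C,ph,y in((C0+.09*Z,0,0),(C0+.1*Z,30,8),(C0+.1*Z,60,16),(CS+.06*Z,90,25)):
    p,q=tcp(C,ph,y); movel(p,q,v=.05) if ph==0 else move_pose(p,q)
    print(get_time(),get_tcp_pos(),p)
wait(.3); print("w",get_grip_width()*88,get_ft_force(),get_ft_torque())
im=read_camera("scene"); cv2.imwrite("pics/s2.png",cv2.resize(im[130:330,200:466,::-1],None,fx=3,fy=3,interpolation=cv2.INTER_CUBIC))
E
```

```text
w 59.69766278799636 [-0.2185  1.3212 -0.4678]
6.5583 [0.5479 0.2195 0.1022] [0.5481 0.2195 0.1025]
7.2833 [0.5457 0.2177 0.1168] [0.5461 0.2184 0.1176]
7.925 [0.5463 0.2171 0.1219] [0.5471 0.2171 0.1229]
8.475 [0.5189 0.2108 0.1343] [0.5192 0.2104 0.1345]
w 60.01456994273734 [-0.5301 -0.1682 -3.9419] [ 0.2901 -1.009  -0.0587]
```

View pics/s2.png

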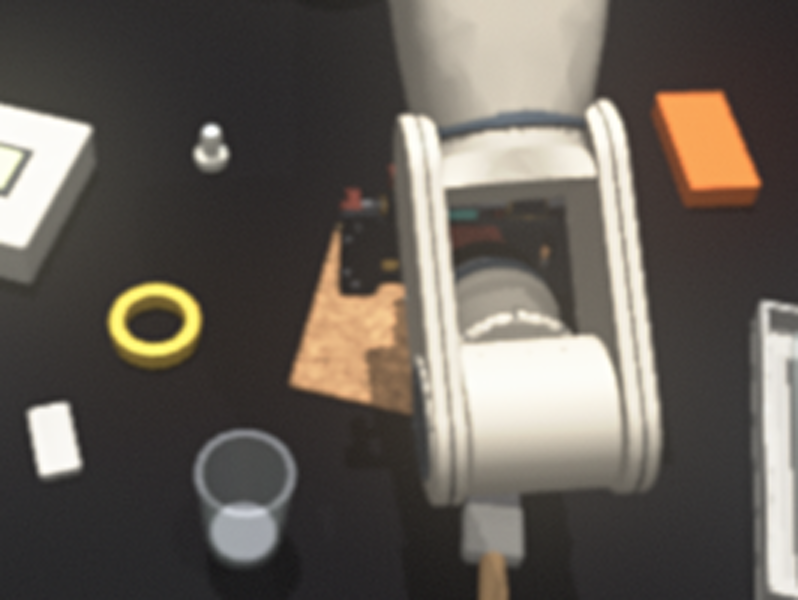

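The slab weighs about 0.40 kg and is held. It is mostly hidden behind the wrist, whose knuckle is at (530,420). Before lowering I check the knuckle height and look from above.

```bash
python3 - <<'E'
from h import *
q=get_ee_rot(); zt=R.from_quat([q[1],q[2],q[3],q[0]]).apply(Z); p=get_tcp_pos()
o,d=ray("scene",[[200+530/3,130+410/3]]); d=d[0]
A=np.c_[-zt,-d]; x=np.linalg.lstsq(A,o-p,rcond=None)[0]; print("knuckle dist",x[0],p-zt*x[0],"resid",np.linalg.norm(A@x-(o-p)))
im=read_camera("top"); cv2.imwrite("pics/t2.png",cv2.resize(im[120:270,150:350,::-1],None,fx=4,fy=4,interpolation=cv2.INTER_CUBIC))
E
```

```text
knuckle dist 0.3049561326714058 [0.7958 0.2856 0.2409] resid 0.0014912301473032062
```

View pics/t2.png

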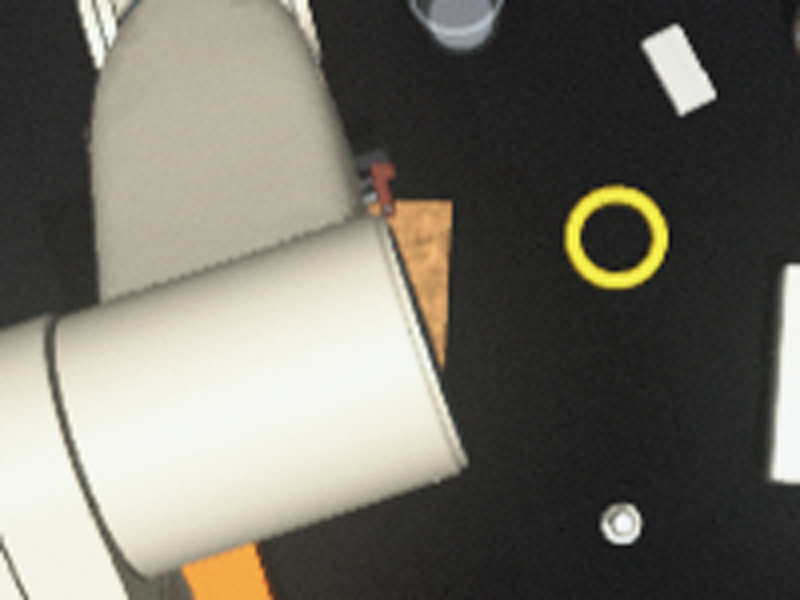

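From above, the forearm covers the slab. The knuckle is at z=0.24 m, so there is ample room. I lower by touch.

```bash
python3 - <<'E'
from h import *
p,q=tcp(CS+.008*Z,90,25); print(movel(p,q,v=.06,until_force=6),get_tcp_pos()[2])
T0=get_ft_torque()
p,q=tcp(CS-.012*Z,90,25); pe=tcp(CS,90,25)[0][2]
for f in (3,6,6):
    print(movel(p,q,v=.015,until_force=f),"tcp z",get_tcp_pos()[2],"expected",pe,get_ft_force(),get_ft_torque(),get_time())
E
```

```text
False 0.08284347272866191
True tcp z 0.07503277900879557 expected 0.0745016172768123 [2.3166 1.042  6.0737] [-0.1713  0.2112 -0.0912] 10.575
True tcp z 0.07503138179589282 expected 0.0745016172768123 [1.3571 1.0116 4.3308] [-0.0457 -0.0379 -0.0133] 10.85
True tcp z 0.0750472849830019 expected 0.0745016172768123 [1.5768 0.8188 3.436 ] [-0.0268 -0.0937 -0.0321] 11.1167
```

Contact came within 0.5 mm of the height expected for a flat foot. I release and back off along the tool axis.

```bash
python3 - <<'E'
from h import *
command_gripper(1.0); wait(.3); print(get_ft_force())
q=get_ee_rot(); zt=R.from_quat([q[1],q[2],q[3],q[0]]).apply(Z); p=np.array(get_tcp_pos())
print(movel(p-.1*zt,v=.08,until_force=6)); 
# rise, then out of view toward the lamp side, tool down
p=p-.1*zt; movel(p+[0,0,.18],v=.2)
wait(.2); print(get_time(),get_tcp_pos(),get_joint_pos())
im=read_camera("scene"); np.save("s3.npy",im); np.save("t3.npy",read_camera("top"))
cv2.imwrite("pics/s3.png",cv2.resize(im[130:330,200:466,::-1],None,fx=3,fy=3,interpolation=cv2.INTER_CUBIC))
E
```

```text
[-0.0297 -0.6482  0.5262]
False
14.7 [0.6096 0.2352 0.2869] [ 0.3244  1.0659  0.7525  0.0972  2.5489 -1.4701]
```

View pics/s3.png

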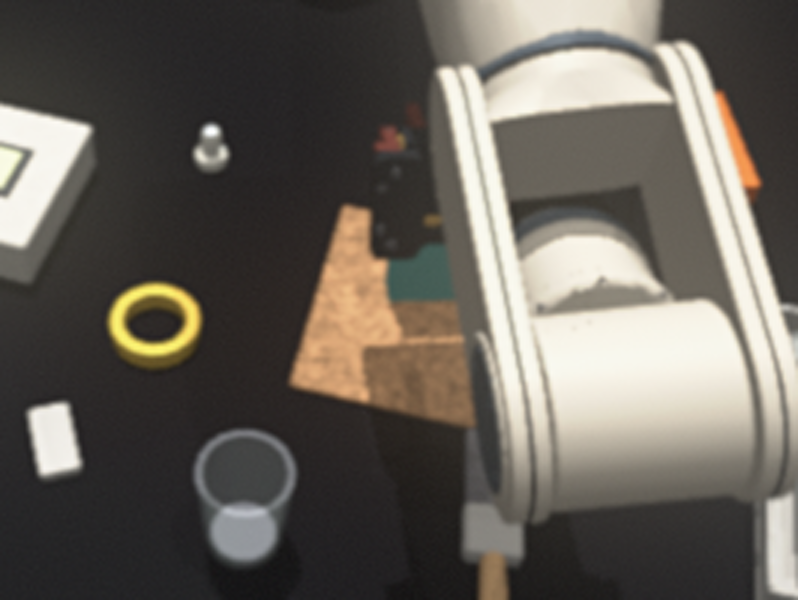

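The slab stands free on the cork, its thin side showing at (420,275). I clear the view with a tool-down pose and measure it.

```bash
python3 - <<'E'
from h import *
YW=R.from_rotvec(np.radians(25)*Z); wd=YW.apply(w); 
best=None
for s_ in(1,-1):
    x=s_*wd; q=quat(np.c_[x,np.cross(-Z,x),-Z]); print(s_,inverse_kinematics([.525,.212,.3],q))
s_=1 if False else -1
x=s_*wd; q=quat(np.c_[x,np.cross(-Z,x),-Z])
move_pose([.58,.1,.36],q); move_pose([.42,-.1,.36],q); wait(.2)
s=read_camera("scene"); t=read_camera("top"); np.save("s4.npy",s); np.save("t4.npy",t); print(get_time(),get_joint_pos())
f=lambda x:cv2.resize(x[:,:,::-1],(396,400),interpolation=cv2.INTER_CUBIC)
cv2.imwrite("pics/st4.png",np.hstack([f(s[150:280,270:399]),f(t[130:260,170:299])]))
ct=biggest(mask(t,*AQUA)); cs=biggest(mask(s,*AQUA))
print(cv2.contourArea(ct),ct[:,0].min(0),ct[:,0].max(0),cv2.contourArea(cs),cs[:,0].min(0),cs[:,0].max(0))
E
```

```text
1 [ 0.3628  0.255   1.6859 -0.      1.2007  1.6671]
-1 [ 0.3628  0.255   1.6859 -0.      1.2007 -1.4745]
17.2167 [-0.2599 -0.0245  1.8693  0.0001  1.2971 -2.0985]
270.0 [215 201] [241 217] 236.0 [332 189] [359 198]
```

View pics/st4.png

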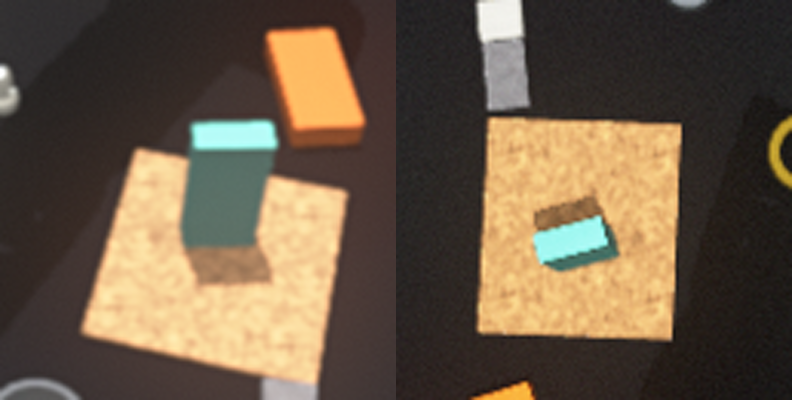

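Both views show the slab standing on its short edge. Its bright top face is at scene-crop (235,135) and top-crop (570,240). I measure that face and plan the regrasp.

```bash
python3 - <<'E'
from h import *
for n,f in(("top","t4.npy"),("scene","s4.npy")):
    c=biggest(mask(np.load(f),(80,70,150),(98,255,255))); r=cv2.minAreaRect(cast(n,c[:,0],.126)[:,:2].astype(np.float32)*1000); print(n,r)
print("expected yaw of width dir", np.degrees(np.arctan2(*(R.from_rotvec(np.radians(25)*Z).apply(w)[1::-1]))))
# final pose: window y at 85.7 deg
for d in(85.7,-94.3):
    x=np.array([np.cos(np.radians(d)),np.sin(np.radians(d)),0]); print(d,inverse_kinematics([.512,-.202,.2],quat(np.c_[x,np.cross(-Z,x),-Z])))
E
```

```text
top ((524.39208984375, 210.15098571777344), (25.87381362915039, 58.51795959472656), 15.506601333618164)
scene ((524.65380859375, 211.2377166748047), (28.564022064208984, 62.54886245727539), 13.867074012756348)
expected yaw of width dir -74.73
85.7 [-0.3974  0.3431  1.8146 -0.      0.984  -1.8932]
-94.3 [-0.3974  0.3431  1.8146 -0.      0.984   1.2484]
```

```bash
python3 - <<'E'
from h import *
def down(d):
    x=np.array([np.cos(np.radians(d)),np.sin(np.radians(d)),0]); return quat(np.c_[x,np.cross(-Z,x),-Z])
qg=down(105.3); c=np.array([.5245,.2107,0])
move_pose(c+[0,0,.24],qg)
print(movel(c+[0,0,.077],qg,v=.1,until_force=6),get_tcp_pos())
command_gripper(.3); print("w",get_grip_width()*88,get_ft_force())
movel(c+[0,0,.20],v=.08); print(get_ft_force())
qf=down(85.7)
movel([.512,-.2022,.20],qf,v=.12); movel([.512,-.2022,.181],qf,v=.04); wait(.5)
print(get_time(),get_tcp_pos(),get_ft_force(),get_ft_torque(),get_grip_width()*88)
s=read_camera("scene"); t=read_camera("top"); np.save("s5.npy",s); np.save("t5.npy",t)
f=lambda x:cv2.resize(x[:,:,::-1],(396,400),interpolation=cv2.INTER_CUBIC)
cv2.imwrite("pics/st5.png",np.hstack([f(s[80:240,110:268]),f(t[130:290,310:468])]))
E
```

```text
False [0.5249 0.2108 0.0776]
w 60.23824821727039 [-1.06    1.4797  1.3605]
[ 0.7251 -0.7974 -5.1724]
27.275 [ 0.512  -0.2022  0.1811] [ 0.2761  0.2971 -3.5655] [-0.0444 -0.0342 -0.0395] 59.788159051752004
```

View pics/st5.png

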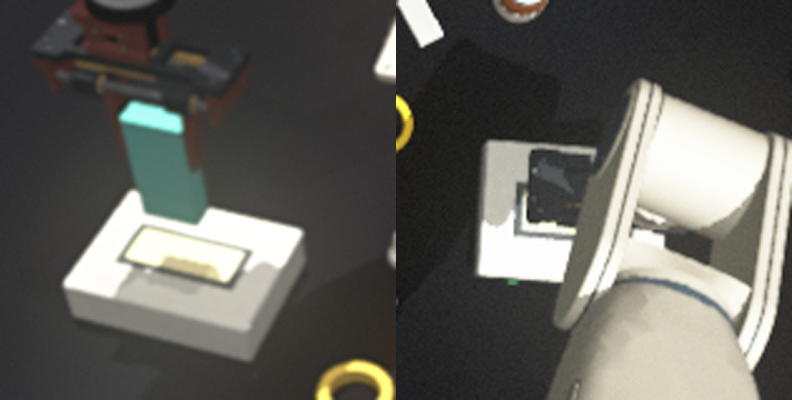

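The slab hangs over the window, in scene crop from (150,115) to (175,218). I compare its contour with the projection of the ideal pose.

```bash
python3 - <<'E'
from h import *
s=np.load("s5.npy"); c=biggest(mask(s,*AQUA)); print("area",cv2.contourArea(c))
ap=cv2.approxPolyDP(cv2.convexHull(c),2.0,True)[:,0]; print("hull",ap.tolist())
ci=camera_info("scene"); Ti=np.linalg.inv(ci["T"]); d=np.radians(85.7); y=np.array([np.cos(d),np.sin(d),0]); x=np.array([y[1],-y[0],0])
for zz in(.11,.23):
    P=np.array([np.array([.512,-.2022,zz])+a_*.0125*x+b_*.03*y for a_,b_ in((1,-1),(1,1),(-1,-1),(-1,1))])
    q=P@Ti[:3,:3].T+Ti[:3,3]; q=q*[1,-1,-1]
    print(zz,cv2.projectPoints(q,np.zeros(3),np.zeros(3),ci["intrinsics"],np.array(ci["dist"]))[0][:,0].tolist())
E
```

```text
area 882.0
hull [[161, 120], [181, 125], [189, 152], [185, 167], [168, 162], [157, 127]]
0.11 [[166.64963602768066, 165.80167520389946], [188.93784741359678, 171.11920811470227], [171.23073916652066, 159.30429950265767], [193.2439950070098, 164.48618612286896]]
0.23 [[157.40636877033134, 127.13443976434411], [181.59002745570234, 132.54446101178428], [162.51239868885045, 120.65615257524115], [186.3739059589711, 125.91745911989689]]
```

Corners agree within about 1.5 px. I do one finer edge fit for tilt.

```bash
python3 - <<'E'
from h import *
s=np.load("s5.npy"); g=cv2.resize(s,None,fx=4,fy=4,interpolation=cv2.INTER_CUBIC)
m=mask(s,(75,60,30),(100,255,255)).astype(float)
rows=np.arange(130,160); sat=(s[:,:,1].astype(float)-s[:,:,0])  # aqua: G-R
def sub(line,k):  # subpixel half-level crossings
    h=.5*np.median(line[line>k]); i=np.where(line>h)[0]; a_,b_=i[0],i[-1]
    return a_-(line[a_]-h)/(line[a_]-line[a_-1]), b_+(line[b_]-h)/(line[b_]-line[b_+1])
E=np.array([sub(sat[r,140:215],25) for r in rows])+140
L=np.polyfit(rows,E[:,0],1); r2=rows>=153; Rr=np.polyfit(rows[r2],E[r2,1],1)
print("left slope",L[0],"at165.8",np.polyval(L,165.8),"at127",np.polyval(L,127.1),"expected slope",(166.65-157.41)/(165.8-127.13))
print("right slope",Rr[0],"exp",(188.94-181.59)/(171.12-132.54), np.polyval(Rr,165),181.59+.1905*(165-132.54))
cols=np.arange(170,188); B=np.array([sub(sat[140:185,c],25)[1] for c in cols])+140
pb=np.polyfit(cols,B,1); print("bottom slope",pb[0],"exp",(171.12-165.8)/(188.94-166.65),"z at 178",np.polyval(pb,178),"exp",165.8+.2387*(178-166.65))
E
```

```text
left slope 0.2409873794358121 at165.8 166.8528743624714 at127 157.52666277830548 expected slope 0.23894491854150518
right slope 0.16775932400932447 exp 0.1905132192846032 192.85099275724275 187.77363
bottom slope 0.24150969605157616 exp 0.2386720502467472 z at 178 167.07671895631074 exp 168.50924500000002
```

Left edge slope is 0.241 (expected 0.239) and bottom edge slope 0.242 (expected 0.239), so the slab is upright and level. I hand in.

```bash
python3 - <<'E'
from h import *
print(np.abs(get_qvel()).max(),get_ft_force(),get_grip_width()*88,get_time()); job_done()
E
```

```text
0.0013150881333331842 [-0.9931  0.0346 -4.7036] 60.2314831403704 27.375
the job is handed in; nothing more can be done
```

I stood the aqua slab on a short edge on the cork pad and let go. Both camera views showed it standing by itself. I then gripped it again from above across its 60 mm width and handed the job in at 27.4 s, still holding it over the lamp window.

**Last checks**
- **Holding:** the arm was still, the grip read 60.2 mm, and the wrist force showed the slab's weight (about 4 to 5 N).
- **Position and level:** the tool was at (0.512, −0.202, 0.181), over the measured window centre. The slab's visible left and bottom edges matched an upright, level slab with its width along the window's long side.
- **Clearance:** the bottom edge showed about 1.4 px higher than planned, so the gap above the lamp is about 6.0 to 6.4 cm.

**What did not fit or could not be checked**
- The right-edge check disagreed with the plan by about 5 px. I put this down to the slab's side face being picked up with the front face.
- Tilt toward or away from the scene camera was not measured at the end, because the arm hid the slab in the top view.
- I saw no other object disturbed, but I did not measure them again.

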